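Feel the plate gap with a taper gauge

ROBOT

A 6-joint arm with a two-finger parallel gripper is mounted at the origin on a cart in front of the work surface, level with it; the furniture and walls round the work are solid. World frame = base frame: x ahead of the robot, y to its left, z up, the work surface at z = 0. Lengths are in m, angles in degrees, forces in N, time in s.
With the tool pointing down it reaches from about 0.3 to 0.75 m from the base axis. Payload 8.5 kg.
Tool frame: the origin (TCP) lies on the centre line of the jaws, within the pads' length; the fingertips stand 19 mm ahead of it and the grasp point (between the pads) is the TCP (env.tcp_to_tips is the z of the fingertips in the tool frame, in m); z points along the fingers, y is the line along which they close (so a half turn about z gives the same grasp; the last joint's range is limited). The gripper opens to 85 mm and grips with 20 to 120 N. Pads are 22 mm wide; open, the fingers measure 114 mm over their backs; the gripper's body (76 mm by 85 mm) begins 54 mm behind the grasp point. The pads swing forward as they close: fully open they stand 13 mm farther back than shut.
Start: joints at [58.94, 21.807, 74.336, -0, 83.858, -12.336], TCP at [0.177, 0.521, 0.228] pointing down, gripper open.
Joint ranges: [-178.18, 178.18], [-50.72, 133.34], [12.68, 142.11], [-81.47, 261.47], [9.98, 163.14], [-165.26, 165.26]. Speed limits (degrees/s): [136.94, 136.94, 180, 180, 180, 180].

INTERFACE

Orientations are given as a 3x3 rotation matrix whose columns are the frame's x, y, z axes.
In Python, from rig import env gives the robot as it stands.
- The arm moves only by the tool servo_tool, never from a script. Its argument "steps" is a list of rows, each an object of numbers: "tx", "ty", "tz": the shift along the world's x, y, z in cm; "yaw": the turn about the world's z in degrees; "claw": the finger opening in cm, from 0 to 8.54. In form: [{"tx": .., "ty": .., "tz": .., "yaw": .., "claw": ..}, ...]. A call has 1 to 20 rows; each row shifts and turns the commanded pose from where the row before left it; what a row does not reach is not made up. A row lasts 1/10 s, in which the tool goes at most 50 mm and 8.59 degrees, less where a joint would pass 70% of its speed; a pose out of reach is approached as far as the arm can. A call with a gripper value outside its range is refused whole. The fingers move at their own pace and stop on an object; "newtons" is the grip in N (left out, the last holds). Time passes only in rows, so rows that do not move let the fingers close. It gives the time, the measured TCP pose, the force, the opening and the grip force at its end, in the units of the state.
- env.observe(): the state, without advancing time (a new reading comes with each control period).
- env.get_image(name): name is "side" or "top"; returns (picture, depth): 384x512x3 uint8, red, green, blue; 384x512 float32, m along the optical axis (not along the pixel's ray), 0 where there is no reading.
- env.camera_model(name): a dict with "fovy" (degrees; the focal length in pixels is half the picture's height over the tangent of half this angle, whatever the lens; pixels are square), "cx", "cy" (the principal point, pixels), "dist_coeffs" ([k1, k2, p1, p2, k3] as OpenCV has them; the pictures are not rectified), "T" (4x4, takes a point from camera to world coordinates). Camera axes: x right, y down, z forward; pixel columns grow to the right and rows downward; lengths in m; the calibration is good to about 2 mm. A picture is of the moment at which its call begins. camera_model takes no time and is no camera call.
- env.close_job(): hands the job in; it is judged then, once.
The state is a dict: "time_s": time; "q": joint angles; "qvel": joint speeds; "joint_efforts": joint torques, N m; "position": TCP position; "tool_rot": TCP orientation; "ft_force": force on the tool from outside, world axes, zero at the start; "wrist_torque": the same for the moment, N m; "grip_width": finger opening in m; "gripper_force": force on a finger pad.
Only numpy, scipy, OpenCV 4.12 (cv2) and the standard library are available. Lean on these libraries where they do the work, as an engineer would, in place of code of your own. Each camera call takes 0.05 s, during which the arm holds its last target. There are 200 camera calls.

TASK

Take the thin taper gauge (the one with the taller handle) out of its rack and slide its blade straight down between the two upright plates of the gap fixture, gently, until it drags snugly: the sprung plate should have yielded by about one millimetre, and must never be forced back more than 2 mm. Finish while still holding the gauge by its handle, upright and still at that depth: do not let go of it. Leave the thick gauge and the other things on the bench alone.

Things in the scene. Friction and masses are not known exactly. Their poses are not given: they have to be found in the camera images.
- thin_gauge_grip (a point): centre of the thin gauge's handle, a black block 20 (own x) x 30 (own y) x 55 mm tall, z up. 90 g. It hangs loose in one of the rack's two slots (either one) by its handle's underside; lift it straight up by 90 mm or more to clear the rack. The tip is 112.5 mm below this point
- thin_tip (a point): centre of the thin gauge's tip: the lower end of its steel blade, which hangs 85 mm below the handle's underside, 20 mm wide (y), tapering evenly and symmetrically in thickness (x) from 9.3 mm at the handle to 2.5 mm at the tip (0.08 mm per mm)
- thick_gauge_grip (a point): centre of the handle of the thick gauge, which stays in the other slot: handle 20 x 30 x 38 mm tall, blade 7.5 to 9.3 mm thick, too thick for the gap
- gauge_rack: fixed aluminium stand 60 (x) x 150 (y) mm, origin on the bench under its middle; top plate 10 mm thick, its upper side 92 mm above the bench, with two through slots 12 (x) x 24 (y) mm at y = -35 and +35 mm; its x and y axes are those of the gauges in it
- gap_fixture: base of the gap fixture, fixed to the bench: 180 (x) x 92 (y) mm, origin on the bench under its middle. On it floats a head (slab top 30 mm above the bench) with two upright steel plates that face each other along x, the gap between them; the head gives way up to 5 mm either way along x on a soft spring (150 N/m) and so centres itself on the blade
- fixed_plate (a point): the plate on the -x side of the gap, 50 mm wide (y), 10 mm thick; origin on its working face, at mid width, at the throat 110 mm above the bench. Above the throat both plates carry lips flared outward at about 45 degrees, up to 9 mm higher, to guide the tip in; below it the faces are flat and parallel down to 30 mm above the bench
- sprung_plate: the plate on the +x side, of the same form, on springs; origin on its working face, at mid width, at the throat. The distance between the two plates' origins is the gap, 4 to 6 mm (differs each time); its middle is half-way between them. The blade first touches both faces when its tip is (gap - 2.5 mm) / 0.08 below the throat (19 to 44 mm)
- plate_yield (a joint): how far the sprung plate is pushed back (+x), m: 0 at rest, grows by 0.08 mm per mm of further depth of the blade. Spring 6000 N/m: 1 mm is a pinch of 6 N on the blade. The friction coefficient of blade on plates is about 0.6, so pushing down takes about 1.3 times the pinch (about 8 N at 1 mm)
- loupe: small black eye loupe, 41 mm across, 26 mm tall; stays where it is
- solder_wick: flat yellow spool of solder wick, 37 x 74 x 9 mm; stays where it is
- parts_dish_1: round dish of small parts, 76 mm across, 22 mm tall; stays where it is
Not all that is in view belongs to the job. Leave any black look-alike of the gap_fixture alone.

How it is judged:
By the outcome, as a careful person would: the job done as asked, in the order asked, and still so for the second after the job is handed in, while the arm keeps its last pose, push and grip.
It also fails if it takes over 42 s, if anything falls off the work surface, if the arm or the gripper's body presses on something with over 40 N, if the wrist force passes 120 N, or if a joint passes its speed limit or range.

## Working session

There is one attempt and no reset: what is moved stays moved. The work goes in short steps, Python scripts to look and compute and a tool call to move; the robot and the scene stay as the last step left them, time stands still between calls to the robot, and variables do not carry over. Pictures are saved under pics/ and viewed, at most 10 in all, crops included, and the job is handed in when it is done.

Besides the shell and the picture viewer there is one more tool, called after "Call:" as name([rows], argument=value, ...), one row to a line, values as JSON. servo_tool: Moves the arm, as the interface text tells. Its arguments: {"type":"object","properties":{"steps":{"type":"array"},"newtons":{"type":"number"}},"required":["steps"]}

```bash
mkdir -p pics; ls; python3 - <<'E'
from rig import env
import cv2,numpy as np
for n in("side","top"):
    im,d=env.get_image(n); np.savez(f"pics/{n}0.npz",im=im,d=d)
    cv2.imwrite(f"pics/{n}0.png",im[:,:,::-1]); m=env.camera_model(n); print(n,m)
o=env.observe();print(o)
E
```

```text
pics
side {'fovy': 54.64215592910335, 'cx': 250.67949668395772, 'cy': 195.80624230031856, 'dist_coeffs': array([0.03187856, 0.        , 0.        , 0.        , 0.        ]), 'T': array([[ 0.97063062, -0.15228475,  0.18624058,  0.43714553],
       [-0.24035154, -0.64718175,  0.72345485, -0.57595233],
       [ 0.01036036, -0.74697064, -0.6647763 ,  0.64729763],
       [ 0.        ,  0.        ,  0.        ,  1.        ]])}
top {'fovy': 56.38536054106546, 'cx': 256.77578030460484, 'cy': 188.7974040429206, 'dist_coeffs': array([-0.01062987,  0.        ,  0.        ,  0.        ,  0.        ]), 'T': array([[-0.00318075, -0.98101911,  0.193885  ,  0.4135108 ],
       [-0.9996334 , -0.00209394, -0.0269942 ,  0.05278928],
       [ 0.02688781, -0.19389978, -0.9806528 ,  0.97773766],
       [ 0.        ,  0.        ,  0.        ,  1.        ]])}
{'time_s': 0.1, 'q': array([ 5.89400135e+01,  2.18380706e+01,  7.43775334e+01,  1.22359176e-03,
        8.38583403e+01, -1.23365052e+01]), 'qvel': array([-0.02073368, -0.09994042, -0.15053441, -0.06541188, -0.09186851,
       -0.05253993]), 'joint_efforts': array([ 4.02330523e-03, -4.49217939e+01, -2.31658888e+01, -1.94737067e-04,
        3.61941624e-03, -6.61461755e-06]), 'position': array([0.17642026, 0.52067005, 0.22698164]), 'tool_rot': array([[-9.47077963e-01,  3.21002903e-01, -6.84040344e-04],
       [ 3.21003495e-01,  9.47077377e-01, -1.09458454e-03],
       [ 2.96474320e-04, -1.25623624e-03, -9.99999167e-01]]), 'ft_force': array([ 0.15077734, -0.07280834,  0.03448326]), 'wrist_torque': array([ 0.0135724 , -0.00754837,  0.04686971]), 'gripper_force': 0.0, 'grip_width': 0.08535570574387666}
```

View pics/side0.png

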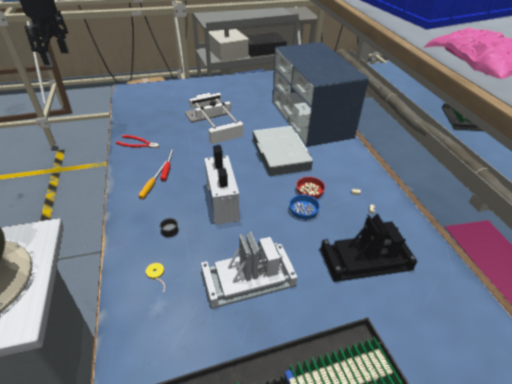

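View pics/top0.png

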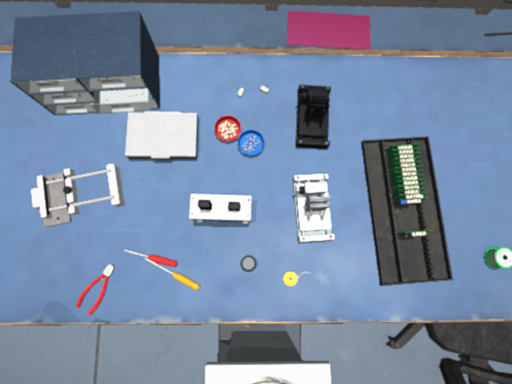

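The side view shows the rack at about (222,190) and the two black handles at (217,155) and (222,178). The aluminium gap fixture is at (250,268), with its black look-alike at (370,250). In the top view the rack is at (220,208) with handles at (204,205) and (233,206), the fixture is at (313,208), and the look-alike is at (313,115). The light one is the job's fixture. Next I'll enlarge these and measure the handle heights.

```bash
cat > h.py <<'E'
import cv2,numpy as np
from rig import env
def K(n):
    m=env.camera_model(n);f=192/np.tan(np.radians(m['fovy']/2))
    return np.array([[f,0,m['cx']],[0,f,m['cy']],[0,0,1]]),m['dist_coeffs'],m['T']
def cloud(n,d):
    k,c,T=K(n);v,u=np.mgrid[:384,:512]
    p=cv2.undistortPoints(np.stack([u,v],-1).reshape(-1,1,2).astype(float),k,c).reshape(384,512,2)
    P=np.concatenate([p*d[...,None],d[...,None]],-1)
    return P@T[:3,:3].T+T[:3,3]
def proj(n,P):
    k,c,T=K(n);R=T[:3,:3].T
    return cv2.projectPoints(np.atleast_2d(P).astype(float),cv2.Rodrigues(R)[0],-R@T[:3,3],k,c)[0][:,0]
def ray(n,uv,z):
    k,c,T=K(n);p=cv2.undistortPoints(np.array(uv,float).reshape(-1,1,2),k,c)[:,0]
    r=np.c_[p,np.ones(len(p))]@T[:3,:3].T;o=T[:3,3];return o+r*((z-o[2])/r[:,2])[:,None]
E
python3 - <<'E'
from h import *
S=np.load("pics/side0.npz");T=np.load("pics/top0.npz")
def crop(im,x,y,w,h,s):return cv2.resize(im[y:y+h,x:x+w,::-1],None,fx=s,fy=s,interpolation=cv2.INTER_CUBIC)
a=crop(S['im'],195,135,110,175,3.4);b=crop(T['im'],180,165,160,85,2.6)
c=np.zeros((600,800,3),np.uint8);c[:a.shape[0],:a.shape[1]]=a;c[:b.shape[0],a.shape[1]+5:a.shape[1]+5+b.shape[1]]=b
cv2.imwrite("pics/crop.png",c)
for n,D in(("side",S),("top",T)):
    P=cloud(n,D['d']);q=P.reshape(-1,3);g=D['im'].reshape(-1,3).astype(int)
    valid=D['d'].ravel()>0
    print(n)
    # table height check
    tb=q[valid&(abs(q[:,0]-.45)<.2)&(abs(q[:,1])<.3)];print('table med z',np.median(tb[:,2]))
    if n=="top":
        c0=P[208,220];c1=P[208,313]; print('rack',c0,'fix',c1)
    dark=valid&(g.max(1)<60)&(q[:,2]>.095)&(q[:,2]<.2)&(abs(q[:,0]-c0[0] if n=="top" else q[:,0]-.37)<.1)&(q[:,1]>0)&(q[:,1]<.3)
    dd=q[dark]
    for lo in(0,):
        lab=cv2.kmeans(dd[:,1:2].astype(np.float32),2,None,(3,50,1e-4),5,0)[1].ravel() if len(dd)>5 else []
        for k in(0,1):
            e=dd[lab==k];print(len(e),np.percentile(e,[2,50,98],axis=0).round(4).tolist())
E
```

```text
side
table med z 0.0012756602335242118Traceback (most recent call last):
  File "<stdin>", line 20, in <module>
    return _quantile_unchecked(
        a, q, axis, out, overwrite_input, method, keepdims, weights)
    return _ureduce(a,
                    func=_quantile_ureduce_func,
    ...<5 lines>...
                    overwrite_input=overwrite_input,
                    method=method)
    r = func(a, **kwargs)
    result = _quantile(arr,
                       quantiles=q,
    ...<2 lines>...
                       out=out,
                       weights=wgt)
    slices_having_nans = np.isnan(arr[-1, ...])
                                  ~~~^^^^^^^^^
IndexError: index -1 is out of bounds for axis 0 with size 0
```

View pics/crop.png

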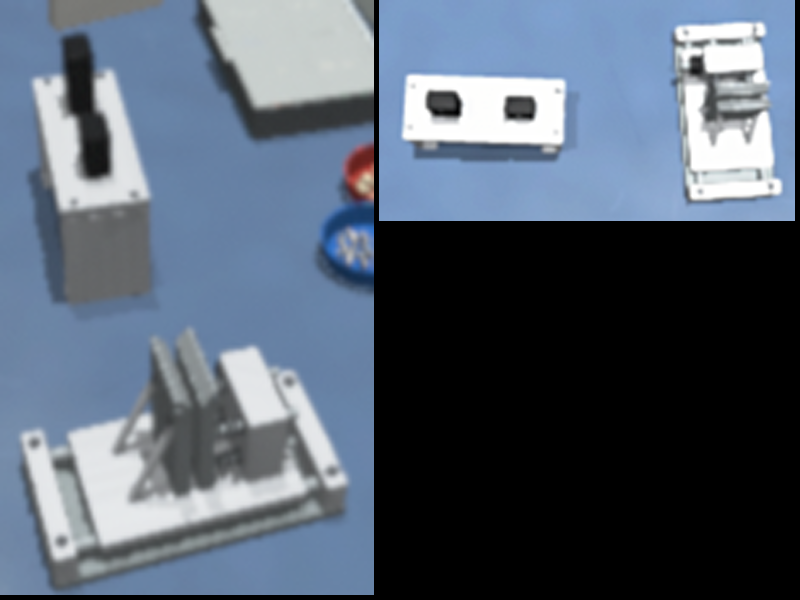

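The enlarged crop shows the far handle, at crop (78,72), or side px (218,156) and top px (204,205), standing taller than the near one at crop (95,145). The far one is therefore the thin gauge. The depths should confirm it.

```bash
python3 - <<'E'
from h import *
S=np.load("pics/side0.npz");T=np.load("pics/top0.npz")
for n,D in(("side",S),("top",T)):
    P=cloud(n,D['d']);g=D['im'].astype(int).max(2);v=D['d']>0
    print(n,'rackpx',P[208,220] if n=="top" else P[190,225])
    for nm,(x0,x1,y0,y1) in (dict(thin=(211,224,140,170),thick=(214,230,166,190)) if n=="side" else dict(thin=(195,216,196,215),thick=(224,243,196,215))).items():
        w=np.zeros_like(v);w[y0:y1,x0:x1]=1
        e=P[w&v&(g<75)&(P[...,2]>.09)];print(nm,len(e),np.percentile(e,[3,50,97],axis=0).round(4).tolist())
        t=e[e[:,2]>np.percentile(e[:,2],90)-.006];print('  top face',len(t),t.mean(0).round(4))
        m=(w&(g<75)).astype(np.uint8);print('  dark px',cv2.boundingRect(m))
    def rect(sel,nm):
        q=P[sel][:,:2].astype(np.float32)
        print(nm,len(q),cv2.minAreaRect(q*1000),P[sel].mean(0).round(4))
    X,Y,Z=P[...,0],P[...,1],P[...,2]
    u,vv=np.meshgrid(range(512),range(384))
    box=(u>180)&(u<262)&(vv>180)&(vv<235) if n=="top" else (u>200)&(u<245)&(vv>140)&(vv<225)
    rect(v&box&(abs(Z-.092)<.008)&(g>140),'rack top')
    box=(u>285)&(u<345)&(vv>165)&(vv<250) if n=="top" else (u>195)&(u<302)&(vv>225)&(vv<310)
    for lo,hi in((.01,.025),(.024,.036),(.08,.105),(.105,.125)):
        s=v&box&(Z>lo)&(Z<hi)
        if s.sum()>5: rect(s,f'fix {lo}-{hi}')
E
```

```text
side rackpx [0.54065226 0.06278094 0.09059669]
thin 172 [[0.5321, 0.096, 0.0987], [0.5397, 0.1425, 0.1294], [0.5482, 0.1595, 0.1467]]
  top face 52 [0.5405 0.1494 0.1449]
  dark px (214, 146, 10, 24)
thick 150 [[0.5304, 0.0706, 0.0965], [0.5384, 0.0738, 0.1176], [0.546, 0.1427, 0.1295]]
  top face 62 [0.5384 0.0819 0.1279]
  dark px (215, 166, 12, 21)
rack top 715 ((540.6067504882812, 121.0960464477539), (153.96743774414062, 60.23902130126953), 88.3079605102539) [0.5385 0.1086 0.0911]
fix 0.01-0.025 369 ((549.7145385742188, -126.21095275878906), (177.95262145996094, 89.90963745117188), 3.5520589351654053) [ 0.5462 -0.1487  0.0179]
fix 0.024-0.036 1870 ((549.635986328125, -124.15846252441406), (177.2710418701172, 94.43952178955078), 3.26338791847229) [ 0.5378 -0.1353  0.03  ]
fix 0.08-0.105 500 ((568.5842895507812, -122.19146728515625), (72.78657531738281, 56.23697280883789), 2.4682135581970215) [ 0.5732 -0.1276  0.0882]
fix 0.105-0.125 278 ((550.507080078125, -123.35820007324219), (25.3100528717041, 51.756988525390625), 3.725825309753418) [ 0.5504 -0.1264  0.1132]
top rackpx [0.53957
[... 353 characters left out ...]
13159179688, 120.6033935546875), (150.11756896972656, 60.952877044677734), 88.10823822021484) [0.5421 0.1191 0.0934]
fix 0.01-0.025 292 ((550.837890625, -124.06001281738281), (175.3883056640625, 92.01942443847656), 3.4060487747192383) [ 0.5331 -0.1095  0.0136]
fix 0.024-0.036 1021 ((552.8257446289062, -124.02708435058594), (178.16969299316406, 90.6617660522461), 3.221911907196045) [ 0.5365 -0.12    0.0319]
fix 0.08-0.105 296 ((571.065185546875, -123.22172546386719), (72.5652084350586, 56.32722854614258), 4.078619003295898) [ 0.582  -0.121   0.0886]
fix 0.105-0.125 191 ((553.380126953125, -124.18861389160156), (25.63697052001953, 51.287357330322266), 3.4479820728302) [ 0.5527 -0.1235  0.116 ]
```

Depth confirms it. The thin handle's top is at 0.147 m (92+55 mm) at about (0.542, 0.155). The other handle's top is at 0.131 m (92+38). The rack measures 150x60 mm with yaw -1.8°, and the fixture about 178x91 mm with yaw +3.3°, so sizes and heights fit. Moving above the thin handle now, with the jaws closing along x.

Call:
servo_tool([
  {"tx": 2.81,"ty": -2.81,"yaw": -5.62},
  {"tx": 2.81,"ty": -2.81,"yaw": -5.62},
  {"tx": 2.81,"ty": -2.81,"yaw": -5.62},
  {"tx": 2.81,"ty": -2.81,"yaw": -5.62},
  {"tx": 2.81,"ty": -2.81,"yaw": -5.62},
  {"tx": 2.81,"ty": -2.81,"yaw": -5.62},
  {"tx": 2.81,"ty": -2.81,"yaw": -5.62},
  {"tx": 2.81,"ty": -2.81,"yaw": -5.62},
  {"tx": 2.81,"ty": -2.81,"yaw": -5.62},
  {"tx": 2.81,"ty": -2.81,"yaw": -5.62},
  {"tx": 2.81,"ty": -2.81,"yaw": -5.62},
  {"tx": 2.81,"ty": -2.81,"yaw": -5.62},
  {"tx": 2.81,"ty": -2.81,"yaw": -5.62},
  {},
  {},
], newtons=20)

```text
invalid input at $.steps[0]: expected keys tx, ty, tz, yaw, claw
```

Call:
servo_tool([
  {"tx": 2.81,"ty": -2.81,"tz": 0,"yaw": -5.62,"claw": 8.5},
  {"tx": 2.81,"ty": -2.81,"tz": 0,"yaw": -5.62,"claw": 8.5},
  {"tx": 2.81,"ty": -2.81,"tz": 0,"yaw": -5.62,"claw": 8.5},
  {"tx": 2.81,"ty": -2.81,"tz": 0,"yaw": -5.62,"claw": 8.5},
  {"tx": 2.81,"ty": -2.81,"tz": 0,"yaw": -5.62,"claw": 8.5},
  {"tx": 2.81,"ty": -2.81,"tz": 0,"yaw": -5.62,"claw": 8.5},
  {"tx": 2.81,"ty": -2.81,"tz": 0,"yaw": -5.62,"claw": 8.5},
  {"tx": 2.81,"ty": -2.81,"tz": 0,"yaw": -5.62,"claw": 8.5},
  {"tx": 2.81,"ty": -2.81,"tz": 0,"yaw": -5.62,"claw": 8.5},
  {"tx": 2.81,"ty": -2.81,"tz": 0,"yaw": -5.62,"claw": 8.5},
  {"tx": 2.81,"ty": -2.81,"tz": 0,"yaw": -5.62,"claw": 8.5},
  {"tx": 2.81,"ty": -2.81,"tz": 0,"yaw": -5.62,"claw": 8.5},
  {"tx": 2.81,"ty": -2.81,"tz": 0,"yaw": -5.62,"claw": 6.0},
  {"tx": 0,"ty": 0,"tz": 0,"yaw": 0,"claw": 6.0},
], newtons=20)

```text
time_s: 1.5
position: [0.5444, 0.1523, 0.2264]
tool_rot: [[0.038, 0.999, -0.001], [0.999, -0.038, -0.001], [-0.001, -0.001, -1.0]]
ft_force: [0.6, -0.1, -0.6]
grip_width: 0.0606
gripper_force: 0.0
```

Call:
servo_tool([
  {"tx": -0.2,"ty": 0.25,"tz": -2,"yaw": 0.3,"claw": 5},
  {"tx": 0,"ty": 0,"tz": -2.5,"yaw": 0,"claw": 5},
  {"tx": 0,"ty": 0,"tz": -2.5,"yaw": 0,"claw": 5},
  {"tx": 0,"ty": 0,"tz": -2,"yaw": 0,"claw": 4},
  {"tx": 0,"ty": 0,"tz": -1.4,"yaw": 0,"claw": 3.5},
  {"tx": 0,"ty": 0,"tz": 0,"yaw": 0,"claw": 3},
  {"tx": 0,"ty": 0,"tz": 0,"yaw": 0,"claw": 2.6},
  {"tx": 0,"ty": 0,"tz": 0,"yaw": 0,"claw": 2.4},
], newtons=20)

```text
time_s: 2.3
position: [0.5402, 0.1583, 0.1245]
tool_rot: [[0.026, 1.0, 0.002], [1.0, -0.026, 0.0], [0.0, 0.002, -1.0]]
ft_force: [-0.7, -0.1, -0.1]
grip_width: 0.0242
gripper_force: 0.0
```

```bash
python3 - <<'E'
from h import *
a,_=env.get_image("side")
cv2.imwrite("pics/g1.png",cv2.resize(a[110:240,170:280,::-1],None,fx=4.5,fy=4.5,interpolation=2))
o=env.observe();print(o['position'],o['grip_width'],o['ft_force'])
E
```

```text
[0.54017684 0.15823124 0.12446736] 0.023770551072491142 [ 0.44137546 -0.40218011 -0.32451651]
```

View pics/g1.png

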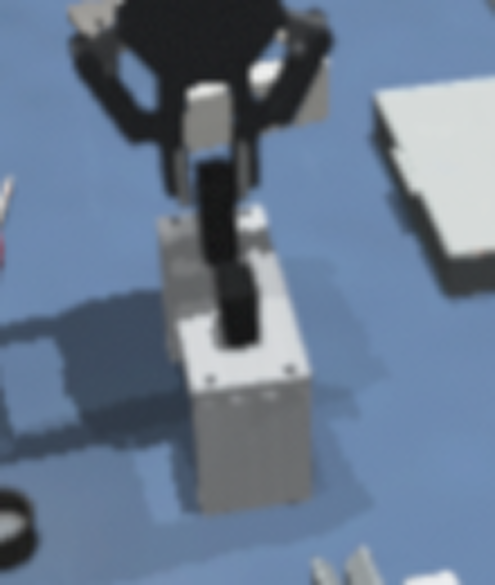

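The jaws straddle the taller thin handle at crop (218,215). The thick one at (238,305) is clear. Closing now.

Call:
servo_tool([
  {"tx": 0.1,"ty": -0.25,"tz": 0,"yaw": 0,"claw": 2.3},
  {"tx": 0,"ty": 0,"tz": 0,"yaw": 0,"claw": 2.1},
  {"tx": 0,"ty": 0,"tz": 0,"yaw": 0,"claw": 2.0},
  {"tx": 0,"ty": 0,"tz": 0,"yaw": 0,"claw": 1.9},
  {"tx": 0,"ty": 0,"tz": 0,"yaw": 0,"claw": 1.8},
], newtons=20)

```text
time_s: 2.85
position: [0.5413, 0.1554, 0.124]
tool_rot: [[0.026, 1.0, 0.001], [1.0, -0.026, -0.0], [-0.0, 0.001, -1.0]]
ft_force: [1.8, -1.9, 3.2]
grip_width: 0.0192
gripper_force: 20.0
```

Call:
servo_tool([
  {"tx": 0,"ty": 0,"tz": 0,"yaw": 0,"claw": 1.7},
  {"tx": 0,"ty": 0,"tz": 0,"yaw": 0,"claw": 1.7},
  {"tx": 0,"ty": 0,"tz": 0.7,"yaw": 0,"claw": 1.7},
  {"tx": 0,"ty": 0,"tz": 1.5,"yaw": 0,"claw": 1.7},
  {"tx": 0,"ty": 0,"tz": 2,"yaw": 0,"claw": 1.7},
  {"tx": 0,"ty": 0,"tz": 2,"yaw": 0,"claw": 1.7},
  {"tx": 0,"ty": 0,"tz": 2,"yaw": 0,"claw": 1.7},
  {"tx": 0,"ty": 0,"tz": 2,"yaw": 0,"claw": 1.7},
  {"tx": 0,"ty": 0,"tz": 1.5,"yaw": 0,"claw": 1.7},
  {"tx": 0,"ty": 0,"tz": 0.8,"yaw": 0,"claw": 1.7},
  {"tx": 0,"ty": 0,"tz": 0,"yaw": 0,"claw": 1.7},
], newtons=50)

```text
time_s: 3.95
position: [0.5408, 0.1557, 0.2491]
tool_rot: [[0.026, 1.0, 0.001], [1.0, -0.026, 0.0], [0.0, 0.001, -1.0]]
ft_force: [0.3, -0.3, -1.2]
grip_width: 0.0189
gripper_force: 49.2
```

Call:
servo_tool([
  {"tx": 0.1,"ty": -1.5,"tz": 0,"yaw": 0.3,"claw": 1.7},
  {"tx": 0.1,"ty": -2.5,"tz": 0,"yaw": 0.5,"claw": 1.7},
  {"tx": 0.1,"ty": -3,"tz": 0,"yaw": 0.5,"claw": 1.7},
  {"tx": 0.1,"ty": -3,"tz": 0,"yaw": 0.5,"claw": 1.7},
  {"tx": 0.1,"ty": -3,"tz": 0,"yaw": 0.5,"claw": 1.7},
  {"tx": 0.1,"ty": -3,"tz": 0,"yaw": 0.5,"claw": 1.7},
  {"tx": 0.1,"ty": -3,"tz": 0,"yaw": 0.5,"claw": 1.7},
  {"tx": 0.1,"ty": -3,"tz": 0,"yaw": 0.5,"claw": 1.7},
  {"tx": 0.1,"ty": -3,"tz": 0,"yaw": 0.5,"claw": 1.7},
  {"tx": 0.1,"ty": -2,"tz": 0,"yaw": 0.5,"claw": 1.7},
  {"tx": 0.1,"ty": -0.95,"tz": 0,"yaw": 0,"claw": 1.7},
  {"tx": 0,"ty": 0,"tz": 0,"yaw": 0,"claw": 1.7},
  {"tx": 0,"ty": 0,"tz": 0,"yaw": 0,"claw": 1.7},
  {"tx": 0,"ty": 0,"tz": 0,"yaw": 0,"claw": 1.7},
], newtons=50)

```text
time_s: 5.35
position: [0.5518, -0.1228, 0.2484]
tool_rot: [[-0.059, 0.998, -0.0], [0.998, 0.059, 0.0], [0.0, -0.0, -1.0]]
ft_force: [0.2, -0.6, -0.9]
grip_width: 0.0189
gripper_force: 49.2
```

```bash
python3 - <<'E'
from h import *
a,d=env.get_image("side");np.savez("pics/s2.npz",im=a,d=d)
o=env.observe();p=o['position'];print(p,o['ft_force'],o['wrist_torque'])
tip=p-[0,0,.117]
print('tip px',proj("side",tip), 'gap centre px',proj("side",[.552,-.124,.119]))
cv2.imwrite("pics/f1.png",cv2.resize(a[170:310,195:305,::-1],None,fx=4.2,fy=4.2,interpolation=2))
E
```

```text
[ 0.5518192  -0.12287457  0.24855409] [-0.67284205  0.44111253 -1.40837996] [0.00862909 0.00613225 0.02126963]
tip px [[249.10233269 235.86526532]] gap centre px [[249.28715939 240.79276772]]
```

View pics/f1.png

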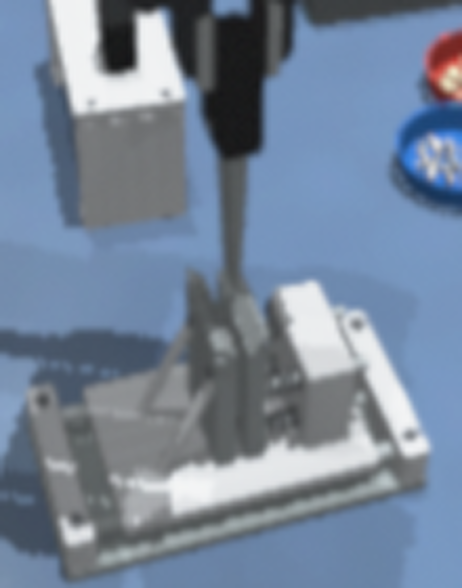

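The tip, at crop (231,280), is right above the gap between the two plates and matches its predicted pixel (249,236). Descending into the lips.

Call:
servo_tool([
  {"tx": 0,"ty": 0,"tz": -0.5,"yaw": 0,"claw": 1.7},
  {"tx": 0,"ty": 0,"tz": -0.5,"yaw": 0,"claw": 1.7},
  {"tx": 0,"ty": 0,"tz": -0.4,"yaw": 0,"claw": 1.7},
  {"tx": 0,"ty": 0,"tz": -0.3,"yaw": 0,"claw": 1.7},
  {"tx": 0,"ty": 0,"tz": -0.3,"yaw": 0,"claw": 1.7},
  {"tx": 0,"ty": 0,"tz": -0.3,"yaw": 0,"claw": 1.7},
  {"tx": 0,"ty": 0,"tz": -0.2,"yaw": 0,"claw": 1.7},
  {"tx": 0,"ty": 0,"tz": 0,"yaw": 0,"claw": 1.7},
], newtons=50)

```text
time_s: 6.2
position: [0.5517, -0.1239, 0.2231]
tool_rot: [[-0.058, 0.998, -0.001], [0.998, 0.058, 0.0], [0.0, -0.001, -1.0]]
ft_force: [-0.1, -0.3, -1.5]
grip_width: 0.0187
gripper_force: 49.2
```

Call:
servo_tool([
  {"tx": 0,"ty": 0,"tz": -0.3,"yaw": 0,"claw": 1.7},
  {"tx": 0,"ty": 0,"tz": -0.3,"yaw": 0,"claw": 1.7},
  {"tx": 0,"ty": 0,"tz": -0.3,"yaw": 0,"claw": 1.7},
  {"tx": 0,"ty": 0,"tz": -0.2,"yaw": 0,"claw": 1.7},
  {"tx": 0,"ty": 0,"tz": 0,"yaw": 0,"claw": 1.7},
])

```text
time_s: 6.7
position: [0.5517, -0.1239, 0.2121]
tool_rot: [[-0.058, 0.998, -0.001], [0.998, 0.058, 0.0], [0.0, -0.001, -1.0]]
ft_force: [-0.6, 0.5, -1.2]
grip_width: 0.019
gripper_force: 49.1
```

```bash
cat > log.py <<'E'
from h import *
import sys
r=[]
for i in range(int(sys.argv[1])):
    a,d=env.get_image("side");o=env.observe();r.append(np.r_[o['position']*1e3,o['ft_force'],o['wrist_torque']])
r=np.array(r);print(o['time_s'],'pos',r[:,:3].mean(0).round(2),'F',r[:,3:6].mean(0).round(2),'sd',r[:,3:6].std(0).round(2),'M',r[:,6:].mean(0).round(3),'tip depth mm',110-(r[:,2].mean()-117))
E
python3 log.py 8; python3 - <<'E'
from h import *
a,_=env.get_image("side")
cv2.imwrite("pics/f2.png",cv2.resize(a[190:300,205:295,::-1],None,fx=5.4,fy=5.4,interpolation=2))
E
```

```text
7.1 pos [ 551.87 -123.93  212.57] F [-0.22  0.19 -0.96] sd [0.47 0.4  0.56] M [0.013 0.078 0.   ] tip depth mm 14.43089054356733
```

View pics/f2.png

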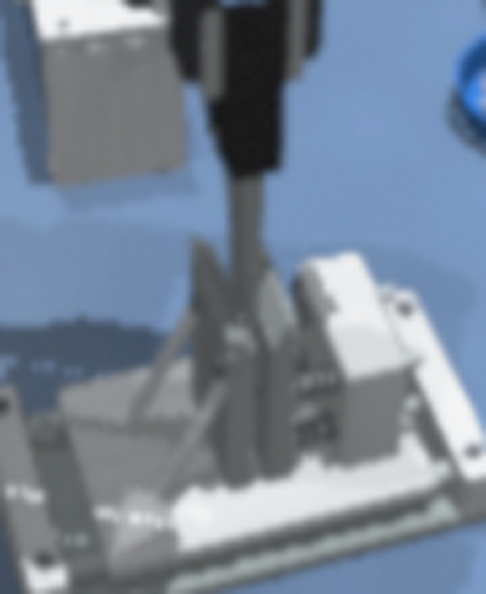

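The blade has entered between the plates, at crop (243,290), and there is no push force yet. Creeping down with force readings.

Call:
servo_tool([
  {"tx": 0,"ty": 0,"tz": -0.2,"yaw": 0,"claw": 1.7},
  {"tx": 0,"ty": 0,"tz": -0.2,"yaw": 0,"claw": 1.7},
  {"tx": 0,"ty": 0,"tz": -0.2,"yaw": 0,"claw": 1.7},
  {"tx": 0,"ty": 0,"tz": 0,"yaw": 0,"claw": 1.7},
])

```text
time_s: 7.55
position: [0.5517, -0.1239, 0.2061]
tool_rot: [[-0.058, 0.998, -0.001], [0.998, 0.058, 0.0], [0.0, -0.001, -1.0]]
ft_force: [-0.5, -1.0, -0.5]
grip_width: 0.0188
gripper_force: 49.1
```

```bash
python3 log.py 8
```

```text
7.95 pos [ 551.85 -123.92  206.5 ] F [-0.49 -0.24 -1.16] sd [0.65 0.41 0.26] M [0.016 0.056 0.002] tip depth mm 20.497315312701573
```

Call:
servo_tool([
  {"tx": 0,"ty": 0,"tz": -0.2,"yaw": 0,"claw": 1.7},
  {"tx": 0,"ty": 0,"tz": -0.2,"yaw": 0,"claw": 1.7},
  {"tx": 0,"ty": 0,"tz": 0,"yaw": 0,"claw": 1.7},
])

```text
time_s: 8.25
position: [0.5517, -0.1239, 0.2021]
tool_rot: [[-0.058, 0.998, -0.001], [0.998, 0.058, 0.0], [0.0, -0.001, -1.0]]
ft_force: [0.1, -0.3, -0.9]
grip_width: 0.0188
gripper_force: 49.1
```

```bash
python3 log.py 8
```

```text
8.65 pos [ 551.83 -123.92  202.49] F [-0.18 -0.21 -1.3 ] sd [0.47 0.32 0.37] M [ 0.01   0.101 -0.002] tip depth mm 24.50993940995636
```

Call:
servo_tool([
  {"tx": 0,"ty": 0,"tz": -0.2,"yaw": 0,"claw": 1.7},
  {"tx": 0,"ty": 0,"tz": -0.2,"yaw": 0,"claw": 1.7},
  {"tx": 0,"ty": 0,"tz": 0,"yaw": 0,"claw": 1.7},
])

```text
time_s: 8.95
position: [0.5517, -0.1239, 0.1981]
tool_rot: [[-0.058, 0.998, -0.001], [0.998, 0.058, 0.0], [0.0, -0.001, -1.0]]
ft_force: [-0.5, -0.2, -0.1]
grip_width: 0.0188
gripper_force: 49.1
```

```bash
python3 log.py 8
```

```text
9.35 pos [ 551.84 -123.92  198.49] F [-0.22  0.29 -1.17] sd [0.46 0.38 0.58] M [-0.007  0.097  0.   ] tip depth mm 28.512671815801525
```

Call:
servo_tool([
  {"tx": 0,"ty": 0,"tz": -0.2,"yaw": 0,"claw": 1.7},
  {"tx": 0,"ty": 0,"tz": -0.2,"yaw": 0,"claw": 1.7},
  {"tx": 0,"ty": 0,"tz": 0,"yaw": 0,"claw": 1.7},
])

```text
time_s: 9.65
position: [0.5517, -0.1239, 0.1942]
tool_rot: [[-0.058, 0.998, -0.001], [0.998, 0.058, 0.0], [0.0, -0.001, -1.0]]
ft_force: [-1.2, 0.6, 0.4]
grip_width: 0.0192
gripper_force: 49.2
```

```bash
python3 log.py 8
```

```text
10.05 pos [ 551.82 -123.91  194.47] F [-0.14  0.07 -1.31] sd [0.33 0.4  0.22] M [-0.001  0.087  0.001] tip depth mm 32.534519337057304
```

Call:
servo_tool([
  {"tx": 0,"ty": 0,"tz": -0.2,"yaw": 0,"claw": 1.7},
  {"tx": 0,"ty": 0,"tz": -0.2,"yaw": 0,"claw": 1.7},
  {"tx": 0,"ty": 0,"tz": 0,"yaw": 0,"claw": 1.7},
])

```text
time_s: 10.35
position: [0.5518, -0.1239, 0.1903]
tool_rot: [[-0.058, 0.998, -0.0], [0.998, 0.058, 0.0], [0.0, -0.0, -1.0]]
ft_force: [-0.5, 0.2, -1.7]
grip_width: 0.0184
gripper_force: 49.2
```

```bash
python3 log.py 8
```

```text
10.75 pos [ 551.76 -123.93  190.32] F [-0.48 -0.22 -2.36] sd [0.38 0.35 0.58] M [-0.088  0.077  0.031] tip depth mm 36.684390575294486
```

Contact is starting: the rebound now sticks. I'll continue in small slow moves, reading the force while moving.

Call:
servo_tool([
  {"tx": 0,"ty": 0,"tz": -0.1,"yaw": 0,"claw": 1.7},
  {"tx": 0,"ty": 0,"tz": -0.1,"yaw": 0,"claw": 1.7},
])

```text
time_s: 10.95
position: [0.5521, -0.124, 0.189]
tool_rot: [[-0.058, 0.998, 0.001], [0.998, 0.058, -0.0], [-0.0, 0.001, -1.0]]
ft_force: [-0.3, 0.4, 1.1]
grip_width: 0.0188
gripper_force: 49.4
```

Call:
servo_tool([
  {"tx": 0,"ty": 0,"tz": -0.1,"yaw": 0,"claw": 1.7},
])

```text
time_s: 11.05
position: [0.5521, -0.124, 0.1879]
tool_rot: [[-0.058, 0.998, 0.001], [0.998, 0.058, -0.0], [-0.0, 0.001, -1.0]]
ft_force: [-0.3, 0.0, 2.1]
grip_width: 0.0186
gripper_force: 49.5
```

Call:
servo_tool([
  {"tx": 0,"ty": 0,"tz": -0.1,"yaw": 0,"claw": 1.7},
])

```text
time_s: 11.15
position: [0.552, -0.124, 0.1868]
tool_rot: [[-0.058, 0.998, 0.001], [0.998, 0.058, -0.0], [-0.0, 0.001, -1.0]]
ft_force: [-0.4, 0.1, 2.5]
grip_width: 0.0187
gripper_force: 49.5
```

Call:
servo_tool([
  {"tx": 0,"ty": 0,"tz": -0.1,"yaw": 0,"claw": 1.7},
])

```text
time_s: 11.25
position: [0.552, -0.124, 0.1858]
tool_rot: [[-0.058, 0.998, 0.001], [0.998, 0.058, -0.0], [-0.0, 0.001, -1.0]]
ft_force: [-0.6, -0.2, 4.1]
grip_width: 0.0188
gripper_force: 49.6
```

Call:
servo_tool([
  {"tx": 0,"ty": 0,"tz": -0.1,"yaw": 0,"claw": 1.7},
])

```text
time_s: 11.35
position: [0.552, -0.124, 0.1847]
tool_rot: [[-0.058, 0.998, 0.001], [0.998, 0.058, -0.0], [-0.0, 0.001, -1.0]]
ft_force: [0.2, 1.0, 5.3]
grip_width: 0.0188
gripper_force: 49.7
```

Call:
servo_tool([
  {"tx": 0,"ty": 0,"tz": -0.1,"yaw": 0,"claw": 1.7},
])

```text
time_s: 11.45
position: [0.552, -0.124, 0.1837]
tool_rot: [[-0.058, 0.998, 0.001], [0.998, 0.058, -0.0], [-0.0, 0.001, -1.0]]
ft_force: [-0.9, -0.3, 4.5]
grip_width: 0.0192
gripper_force: 49.8
```

```bash
python3 log.py 6
```

```text
11.75 pos [ 551.89 -123.97  183.54] F [ 0.23 -0.1   3.79] sd [0.4  0.39 0.59] M [-0.057  0.083  0.023] tip depth mm 43.45539617593394
```

Call:
servo_tool([
  {"tx": 0,"ty": 0,"tz": -0.1,"yaw": 0,"claw": 1.7},
])

```text
time_s: 11.85
position: [0.552, -0.124, 0.1827]
tool_rot: [[-0.058, 0.998, 0.001], [0.998, 0.058, -0.0], [-0.0, 0.001, -1.0]]
ft_force: [0.1, -0.3, 5.2]
grip_width: 0.0191
gripper_force: 49.9
```

Call:
servo_tool([
  {"tx": 0,"ty": 0,"tz": -0.1,"yaw": 0,"claw": 1.7},
])

```text
time_s: 11.95
position: [0.552, -0.1239, 0.1817]
tool_rot: [[-0.058, 0.998, 0.001], [0.998, 0.058, -0.0], [-0.0, 0.001, -1.0]]
ft_force: [-0.7, -0.0, 5.1]
grip_width: 0.0187
gripper_force: 49.9
```

Call:
servo_tool([
  {"tx": 0,"ty": 0,"tz": -0.1,"yaw": 0,"claw": 1.7},
])

```text
time_s: 12.05
position: [0.552, -0.124, 0.1807]
tool_rot: [[-0.058, 0.998, 0.001], [0.998, 0.058, -0.0], [-0.0, 0.001, -1.0]]
ft_force: [-0.7, -0.6, 5.6]
grip_width: 0.0188
gripper_force: 50.0
```

```bash
python3 log.py 10;python3 log.py 6; python3 - <<'E'
from h import *
a,_=env.get_image("side")
cv2.imwrite("pics/f3.png",cv2.resize(a[190:300,205:295,::-1],None,fx=5.4,fy=5.4,interpolation=2))
E
```

```text
12.55 pos [ 551.93 -123.95  180.62] F [-0.61  0.01  4.96] sd [0.44 0.39 0.39] M [-0.042  0.067  0.026] tip depth mm 46.376894199454966
12.85 pos [ 551.92 -123.96  180.62] F [-0.62 -0.22  5.45] sd [0.36 0.48 0.28] M [-0.015  0.073  0.015] tip depth mm 46.384303010505505
```

View pics/f3.png

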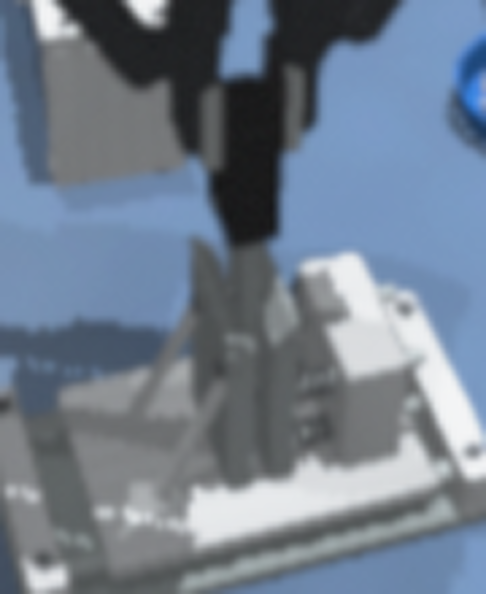

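The blade sits well down between the plates. The handle is upright, and the pads are at the same place on it as before (pad bottom crop y about 165, handle bottom about 240), so it hasn't slipped. From first contact at TCP z of about 193 mm, the blade has gone 12.4 mm deeper, which is about 1.0 mm of yield. The push is 6–7 N and steady, so I'm handing in.

```bash
python3 -c "
from rig import env
print(env.close_job())"
```

```text
the job is handed in; nothing more can be done
None
```

I handed the job in with the thin gauge held upright and still in the gap at about 46 mm below the throat; I estimate the sprung plate has yielded about 1 mm, from the depth past first contact and a 6–7 N push.

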